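Load the UV curing box through its push-push hatch

ROBOT

A 6-joint arm with a two-finger parallel gripper is mounted at the origin on the work surface. World frame = base frame: x ahead of the robot, y to its left, z up, the work surface at z = 0. Lengths are in m, angles in rad, forces in N, time in s.
With the tool pointing down it reaches from about 0.35 to 0.975 m from the base axis. Payload 4.9 kg.
Tool frame: the origin (TCP) lies on the centre line of the jaws, within the pads' length; the fingertips stand 14 mm ahead of it and the grasp point (between the pads) lies 5 mm behind it; z points along the fingers, y is the line along which they close (so a half turn about z gives the same grasp; the last joint's range is limited). The gripper opens to 85 mm and grips with 20 to 120 N. Pads are 22 mm wide; open, the fingers measure 114 mm over their backs; the gripper's body (76 mm by 85 mm) begins 54 mm behind the grasp point. The pads swing forward as they close: fully open they stand 13 mm farther back than shut.
Start: joints at [-0.119, 0.053, 1.613, -0, 1.476, -0.119], TCP at [0.625, 0, 0.245] pointing down, gripper open.
Joint ranges: [-3.01, 3.01], [-1.01, 2.22], [0.06, 2.58], [-1.02, 4.17], [0.09, 2.62], [-3.14, 3.14]. Speed limits (rad/s): [2.57, 2.57, 3.14, 3.14, 3.14, 3.14].

INTERFACE

Orientations are given as a unit quaternion [w, x, y, z].
In Python, from plant import * gives the robot as it stands.
- The arm moves only by the tool send_rows, never from a script. Its argument "steps" is a list of rows, each an object with "translation": the shift along the tool's x, y, z in cm, a list of three; "delta_rot": the turn, a rotation vector about the tool's x, y, z in rad, a list of three; "jaw": the finger opening in cm, from 0 to 8.54. In form: [{"translation": [dx, dy, dz], "delta_rot": [rx, ry, rz], "jaw": jaw}, ...]. A call has exactly 8 rows; each row is the pose to reach, as a shift and turn from the pose commanded when the call began, along the tool's axes at that moment; what a row does not reach only later rows make up. A row lasts 1/10 s, in which the tool goes at most 50 mm and 8.59 degrees, less where a joint would pass 70% of its speed; a pose out of reach is approached as far as the arm can. A call with a gripper value outside its range is refused whole. The fingers move at their own pace and stop on an object; the grip force is fixed at half the most. Time passes only in rows, so rows that repeat a pose let the fingers close, or fill a call up. It gives the time, the measured TCP pose, the force, the opening and the grip force at its end, in the units of the state.
- state(): the state, without advancing time (a new reading comes with each control period).
- grab_frame(name): name is "scene" or "side" or "wrist"; returns a dict with "pixels" (480x640x3 uint8, blue, green, red), "range_z" (480x640 float32, m along the optical axis (not along the pixel's ray), 0 where there is no reading), "fx", "fy", "cx", "cy" (pixels), "rvec" (rotation vector, rad) and "tvec" (3), from world to camera coordinates, as OpenCV has them. Camera axes: x right, y down, z forward; pixel columns grow to the right and rows downward; lengths in m; the calibration is good to about 2 mm. The wrist camera is an equidistant fisheye: a pixel r from the principal point sees the ray r / f radians off the axis. A picture is of the moment at which its call begins.
- job_done(): hands the job in; it is judged then, once.
The state is a dict: "time": time; "joint_pos": joint angles; "joint_vel": joint speeds; "joint_efforts": joint torques, N m; "tool_pos": TCP position; "tool_rot": TCP orientation; "contact_force": force on the tool from outside, world axes, zero at the start; "ft_torque": the same for the moment, N m; "gripper_width": opening from 0.0 (shut) to 1.0 (fully open); "grasp_force": force on a finger pad.
Only numpy, scipy, OpenCV 4.12 (cv2) and the standard library are available. Lean on these libraries where they do the work, as an engineer would, in place of code of your own. Each camera call takes 0.05 s, during which the arm holds its last target. There are 200 camera calls.

TASK

The glass of a watch has just been bonded and must go under the UV lamp: press the hatch of the curing box so that its latch lets go and it springs open, and set the holder with the watch, face up, down into the cradle on the chamber floor. Then swing the hatch shut and press it until the latch catches and it stays shut by itself. Push the hatch gently, by feel (never more than 16 N), keep the watch level, and leave everything else on the bench where it is.

Things in the scene. Friction and masses are not known exactly. Their poses are not given: they have to be found in the camera images.
- curing_box: fixed grey UV curing box, deck 83 mm above the bench. Origin on the bench; casing spans x -106..106, y -75..80 mm. The hatch covers the chamber, x -97..37, y -56..55; beyond x 38 is a control strip with a dial 10 mm above the deck. Chamber 136 (x) x 110 (y) mm, floor 40 mm above the bench, centre x -30, y 0. A hidden push-push latch is in the +y wall.
- cradle (a point): middle of the chamber floor, 43 mm below the deck; axes as the box. Around it flared white lugs, 8 mm high, at the four corners form the cradle: the pocket is 48 (x) x 64 (y) mm on the floor, 6 mm wider at the lugs' tops. The stretch |y| < 15 mm on both x sides has no lugs, leaving room for fingers.
- hatch (a joint): hatch angle, rad: 0 flush with the deck, positive open. Black plate with an amber window, 134 mm along the hinge (box x) by 110 mm, 5 mm thick, hinged at its -y edge; its free edge is the +y one. Latched it rests at 0 to 0.02 (flush to 2 mm proud). A spring urges it open (about 3 N at the pad); unlatched it swings in about 2 s to its stop at 1.85, past upright.
- hatch_hinge (a point): fixed point on the hinge line at the middle of the hatch's width (box x -30, y -57 mm), 79 mm above the bench; axes as the box, the hinge runs along x. At angle a the hatch extends from here along (0, cos a, sin a); its outer face is 4 mm off that line towards (0, -sin a, cos a).
- hatch_pad (a point): middle of the ribbed press pad (40 x 14 mm) on the hatch's outer face, 92 mm from the hinge, 19 mm from the free edge; moves with the hatch, z out of the outer face. To free or to catch the latch press here 3 to 7 mm deeper than where the latched hatch rests (how far differs each time), at 5 to 7 N, until the latch bottoms and the force climbs; then let go.
- watch_holder: watch-case holder with the watch: white block 44 x 60 x 14 mm (x, y, z), two jaws at its y ends 7 mm higher, clamping a round steel watch, 37 mm across, face up, its glass 24 mm above the underside. About 130 g. Origin at the centre of the underside, z up. A half turn makes no difference. The 60 mm long sides, 44 mm apart along x, are free to grip.
- empty_holder: second watch-case holder, same white block, 44 x 60 x 14 mm (x, y, z), but with no watch in it, its two jaws closed together in the middle; origin at the centre of its underside, z up
- glue_bottle: upright black bottle, 38 mm across, 105 mm high; origin at the centre of its underside
- tape_roll: roll of yellow tape lying flat, 90 mm across, 48 mm high; origin at the centre of its underside
- loupe: black eye loupe standing on its rim, 34 mm across, 28 mm high; origin at the centre of its underside
- pliers: small pliers with blue grips lying flat, about 150 mm long along their x, 46 mm wide, 12 mm high; origin under the pivot
- screwdriver: small bench screwdriver lying flat, about 136 mm long along its x, 12 mm thick; origin at its underside, near mid-length
- parts_jar: glass jar with a steel cap, 56 mm across, 52 mm high; origin at the centre of its underside
- swab_cup: white cup of cotton swabs, 50 mm across, 60 mm high, swabs up to 90 mm; origin at the centre of its underside

How it is judged:
By the outcome, as a careful person would: the job done as asked, in the order asked, and still so for the second after the job is handed in, with the robot touching nothing.
It also fails if it takes over 70 s, if anything falls off the work surface, if the arm or the gripper's body presses on something with over 40 N, if the wrist force passes 120 N, or if a joint passes its speed limit or range.

## Working session

There is one attempt and no reset: what is moved stays moved. The work goes in short steps, Python scripts to look and compute and a tool call to move; the robot and the scene stay as the last step left them, time stands still between calls to the robot, and variables do not carry over. Pictures are saved under pics/ and viewed, at most 10 in all, crops included, and the job is handed in when it is done.

Besides the shell and the picture viewer there is one more tool, called after "Call:" as name([rows], argument=value, ...), one row to a line, values as JSON. send_rows: Moves the arm, as the interface text tells. Its arguments: {"type":"object","properties":{"steps":{"type":"array","items":{"type":"object","properties":{"translation":{"type":"array","items":{"type":"number"}},"delta_rot":{"type":"array","items":{"type":"number"}},"jaw":{"type":"number"}}}}},"required":["steps"]}

```bash
mkdir -p pics; cat > h.py <<'E'
from plant import *
import numpy as np, cv2
from scipy.spatial.transform import Rotation as R
def pts(f):
    # world points for each pixel (pinhole)
    Rm=cv2.Rodrigues(np.array(f["rvec"],float))[0]; t=np.array(f["tvec"],float).ravel()
    v,u=np.mgrid[0:480,0:640]; z=f["range_z"]
    c=np.stack([(u-f["cx"])/f["fx"]*z,(v-f["cy"])/f["fy"]*z,z],-1)
    return (c-t)@Rm
def ray(f,uv,h):
    Rm=cv2.Rodrigues(np.array(f["rvec"],float))[0]; t=np.array(f["tvec"],float).ravel()
    uv=np.atleast_2d(uv).astype(float)
    d=np.c_[(uv[:,0]-f["cx"])/f["fx"],(uv[:,1]-f["cy"])/f["fy"],np.ones(len(uv))]@Rm
    o=-t@Rm
    return o+d*((h-o[2])/d[:,2])[:,None]
E
python3 - <<'E'
from h import *
import pickle
for n in ("scene","side"):
    f=grab_frame(n); pickle.dump(f,open(n+".pkl","wb")); cv2.imwrite(f"pics/{n}0.png",f["pixels"])
    Rm=cv2.Rodrigues(np.array(f["rvec"],float))[0]; print(n,-np.array(f["tvec"]).ravel()@Rm,Rm[2],f["fx"],(f["range_z"]>0).mean())
s=state(); print(s)
E
```

```text
scene [ 1.50311054 -0.13744731  0.73838639] [-0.79040498  0.19521703 -0.58064643] 559.2635074179244 0.9959375
side [0.32545738 0.64103896 0.50939163] [ 0.36485642 -0.74502918 -0.55840067] 462.71424729822326 0.99583984375
{'time': 0.1, 'joint_pos': array([-1.19016016e-01,  5.33009199e-02,  1.61416527e+00,  1.48707978e-05,
        1.47600549e+00, -1.19039078e-01]), 'joint_vel': array([ 3.07994466e-04, -1.53048969e-03, -3.32167935e-03, -8.36293704e-04,
       -1.75175281e-03,  7.10676479e-05]), 'joint_efforts': array([ 6.14647306e-04, -3.94903493e+01, -3.71363103e+01, -4.52310599e-05,
        3.99340541e-03, -4.17574097e-05]), 'tool_pos': array([6.24457881e-01, 5.91920439e-05, 2.44174561e-01]), 'tool_rot': array([-7.43100899e-04,  7.07098818e-01,  7.07114120e-01, -5.74931903e-04]), 'contact_force': array([ 0.23591386, -0.30222219,  0.22809669]), 'ft_torque': array([-0.01814351,  0.01296108,  0.06678423]), 'grasp_force': 0.0, 'gripper_width': 1.001498272025041}
```

View pics/scene0.png

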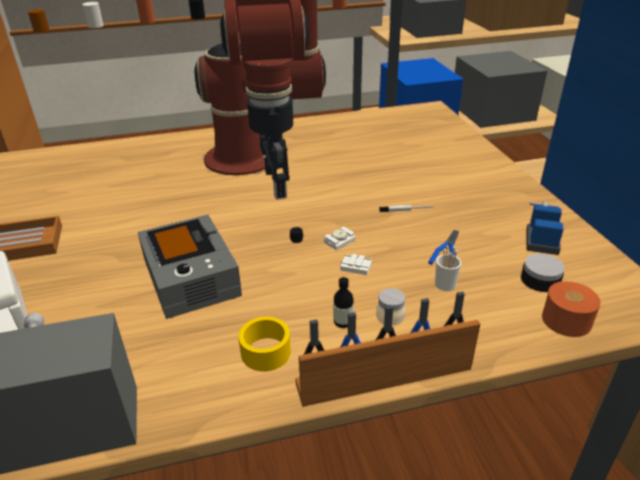

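View pics/side0.png

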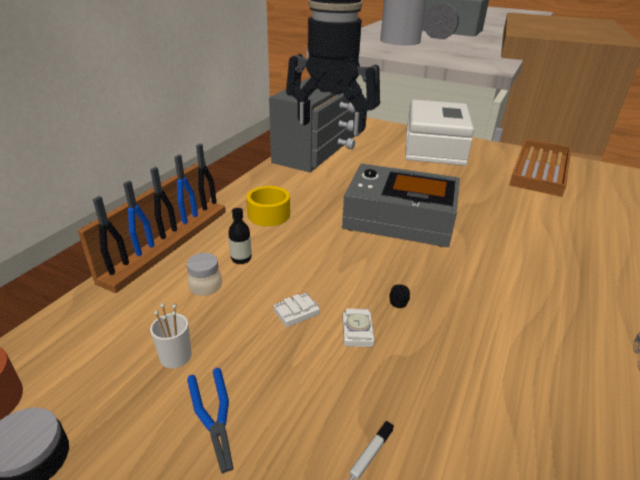

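The scene view shows the box at (188,262), its dial at (183,270), the watch holder at (341,237), the empty holder at (356,264) and the loupe at (296,235). In the side view the box is at (402,200) and the watch holder at (358,326).

```bash
python3 - <<'E'
from h import *
import pickle
for n,box,hol,emp,lou in (("scene",(130,205,250,320),(320,222,360,252),(338,252,375,276),(285,222,308,246)),("side",(335,155,470,245),(338,300,380,352),(270,288,324,328),(385,280,415,310))):
    f=pickle.load(open(n+".pkl","rb")); P=pts(f); im=f["pixels"]
    def sub(b): return P[b[1]:b[3],b[0]:b[2]].reshape(-1,3), im[b[1]:b[3],b[0]:b[2]].reshape(-1,3)
    p,c=sub(box); m=(p[:,2]>0.074)&(p[:,2]<0.09)
    q=p[m]; print(n,"deck z",np.median(q[:,2]),"rect",cv2.minAreaRect((q[:,:2]*1000).astype(np.float32)))
    am=m&(c[:,2]>100)&(c[:,0]<60); print(" amber",am.sum(),cv2.minAreaRect((p[am][:,:2]*1000).astype(np.float32)), 'z',np.median(p[am][:,2]))
    dm=p[:,2]>0.088; print(" dial",dm.sum(),p[dm].mean(0))
    for nm,b in (("hol",hol),("emp",emp),("lou",lou)):
        p,c=sub(b); m=p[:,2]>0.009; q=p[m]
        print(" ",nm,m.sum(),"zmax",np.percentile(q[:,2],[50,98]),cv2.minAreaRect((q[:,:2]*1000).astype(np.float32)),q.mean(0))
E
```

```text
scene deck z 0.08360957830835727 rect ((541.3978271484375, -178.9173583984375), (219.02809143066406, 155.70892333984375), 10.76826000213623)
 amber 873 ((512.3117065429688, -196.6575927734375), (108.68121337890625, 64.919677734375), 10.24589729309082) z 0.0842018525665857
 dial 174 [ 0.92382085 -0.17011052  0.31537228]
  hol 399 zmax [0.02066938 0.02688734] ((977.3486328125, -1.0489501953125), (70.57781982421875, 1084.0384521484375), 71.7313232421875) [0.51253497 0.15431574 0.02804456]
  emp 425 zmax [0.01583231 0.02386129] ((1030.12353515625, 4.5014190673828125), (65.35818481445312, 985.4913940429688), 69.5005874633789) [0.60599718 0.16327701 0.02150029]
  lou 173 zmax [0.02520073 0.03011646] ((459.6218566894531, 65.20014953613281), (33.79292297363281, 30.051389694213867), 12.93591594696045) [0.46499592 0.06503356 0.02295067]
side deck z 0.08242910460179839 rect ((538.9192504882812, -178.7030792236328), (211.86465454101562, 164.6525115966797), 10.762639045715332)
 amber 665 ((511.911865234375, -198.718994140625), (99.36292266845703, 65.87728118896484), 12.56457233428955) z 0.08301987809130622
 dial 127 [0.48242103 0.19335623 0.2823357 ]
  hol 970 zmax [0.020169   0.02421524] ((402.3077087402344, 382.302001953125), (46.584747314453125, 537.8038330078125), 21.493146896362305) [0.48692597 0.16946102 0.02232363]
  emp 826 zmax [0.01436501 0.02185333] ((452.14385986328125, 382.862548828125), (68.55088806152344, 571.068115234375), 32.98207473754883) [0.5858905  0.17863986 0.02275649]
  lou 364 zmax [0.02591694 0.02894552] ((400.3094177246094, 348.4334716796875), (32.63520431518555, 603.1732788085938), 11.252219200134277) [0.45393198 0.07780435 0.0265788 ]
```

```bash
python3 - <<'E'
import cv2
a=cv2.imread("pics/scene0.png")[200:320,130:380]; b=cv2.imread("pics/side0.png")[150:360,260:480]
a=cv2.resize(a,(780,374),interpolation=cv2.INTER_CUBIC)
cv2.imwrite("pics/c1.png",a)
cv2.imwrite("pics/c2.png",cv2.resize(b,(620,592),interpolation=cv2.INTER_CUBIC))
E
```

```text
(no output)
```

View pics/c2.png

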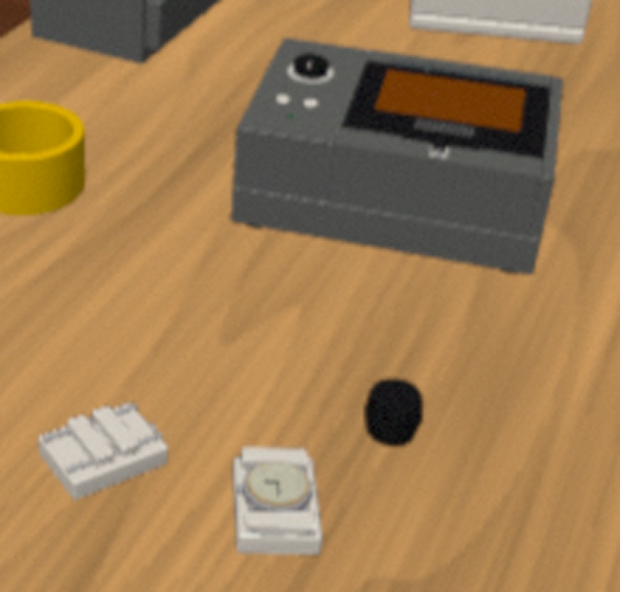

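The crop shows the hatch with its pad on the side-camera edge, at (443,128) in the crop. The watch holder is at (278,500) in the crop, with its jaws at the near and far ends; the loupe and the empty holder are clear of it.

```bash
python3 - <<'E'
from h import *
import pickle
Q=[];B=[];PD=[];D=[]
for n in ("scene","side"):
    f=pickle.load(open(n+".pkl","rb")); P=pts(f).reshape(-1,3); c=f["pixels"].reshape(-1,3).astype(int)
    ok=(f["range_z"].ravel()>0)
    m=ok&(abs(P[:,2]-0.083)<0.003)&(np.hypot(P[:,0]-.54,P[:,1]+.18)<.14)
    r=cv2.minAreaRect((P[m][:,:2]*1000).astype(np.float32)); print(n,"deck",r); 
    m=ok&(P[:,2]>.087)&(P[:,2]<.1)&(np.hypot(P[:,0]-.54,P[:,1]+.18)<.14); print(" dial",m.sum(),P[m].mean(0))
    for nm,ctr in (("hol",(.48,.14)),("emp",(.555,.165))):
        m=ok&(P[:,2]>.009)&(P[:,2]<.03)&(np.hypot(P[:,0]-ctr[0],P[:,1]-ctr[1])<.055)&(c.min(1)>110)
        q=P[m]; im=np.zeros(480*640,np.uint8); im[m]=255
        nn,lab,st,cen=cv2.connectedComponentsWithStats(im.reshape(480,640)); 
        k=1+np.argmax(st[1:,4]); mm=lab.ravel()==k; q=P[mm]
        print(" ",nm,mm.sum(),q.mean(0),cv2.minAreaRect((q[:,:2]*1000).astype(np.float32)),st[k])
        top=q[(q[:,2]>.018)&(q[:,2]<.0235)]; print("   top",len(top),top.mean(0),cv2.minAreaRect((top[:,:2]*1000).astype(np.float32)))
E
```

```text
scene deck ((541.39599609375, -178.87765502929688), (219.02920532226562, 155.62965393066406), 10.752381324768066)
 dial 153 [ 0.60286828 -0.18421824  0.09136982]
  hol 357 [0.4995664  0.15951118 0.0196374 ] ((493.48724365234375, 158.25027465820312), (49.764827728271484, 61.6147575378418), 28.876489639282227) [324 227  30  23 357]
   top 184 [0.49515769 0.15871607 0.02148572] ((494.6675720214844, 159.82923889160156), (38.65318298339844, 59.10535430908203), 28.28191375732422)
  emp 280 [0.59214128 0.16335524 0.01745107] ((593.2847290039062, 165.43634033203125), (62.015220642089844, 44.87382507324219), 56.37702560424805) [340 255  32  14 280]
   top 117 [0.59330059 0.16474439 0.02094642] ((593.29345703125, 165.65774536132812), (53.24485397338867, 37.12419128417969), 60.89569854736328)
side deck ((538.6497802734375, -177.8600616455078), (212.30148315429688, 161.48910522460938), 10.15566349029541)
 dial 74 [ 0.61450839 -0.18252575  0.09122181]
  hol 944 [0.48802472 0.1655121  0.01888114] ((489.5437316894531, 160.73074340820312), (44.08232879638672, 61.883941650390625), 25.824295043945312) [343 309  31  35 944]
   top 590 [0.48904966 0.16296392 0.02110866] ((491.0835876464844, 161.08905029296875), (38.626617431640625, 61.330894470214844), 26.797216415405273)
  emp 701 [0.58605452 0.17012744 0.0158655 ] ((590.2162475585938, 166.54803466796875), (64.218505859375, 45.71518325805664), 59.32366943359375) [282 294  37  30 701]
   top 245 [0.5902384  0.16927117 0.02011696] ((593.7334594726562, 171.4291534423828), (46.56605529785156, 36.87009811401367), 53.903541564941406)
```

```bash
cat >> h.py <<'E'
BO=np.array([.5405,-.1809]); BY=np.radians(10.6)
def b2w(x,y,z):  # box mm -> world m
    c,s=np.cos(BY),np.sin(BY); return np.array([BO[0]+(c*x-s*y)/1e3,BO[1]+(s*x+c*y)/1e3,z/1e3])
def w2b(p):
    d=(np.asarray(p)[...,:2]-BO)*1e3; c,s=np.cos(BY),np.sin(BY)
    return np.stack([c*d[...,0]+s*d[...,1],-s*d[...,0]+c*d[...,1],np.asarray(p)[...,2]*1e3],-1)
def go(target,yaw=None):
    # print shift (cm) and turn for target TCP, tool down with tool y at world yaw
    s=state(); q=s["tool_rot"]; M=R.from_quat([q[1],q[2],q[3],q[0]])
    tr=M.inv().apply(np.array(target)-s["tool_pos"])*100
    out=[np.round(tr,2)]
    if yaw is not None:
        T=R.from_matrix(np.array([[-np.sin(yaw),np.cos(yaw),0],[np.cos(yaw),np.sin(yaw),0],[0,0,-1]]).T.reshape(3,3).T)
        out.append(np.round((M.inv()*T).as_rotvec(),3))
    print("go",*out)
E
python3 - <<'E'
from h import *
import pickle
go(b2w(-30,35,112),BY)
for n in ("scene","side"):
    f=pickle.load(open(n+".pkl","rb")); P=pts(f).reshape(-1,3); B=w2b(P)
    m=(f["range_z"].ravel()>0)&(P[:,2]>.02)&(abs(B[:,0])<130)&(B[:,1]<-85)&(B[:,1]>-260)
    print(n,m.sum(), B[m].min(0) if m.any() else '', B[m].max(0) if m.any() else '')
E
```

```text
go [-15.21 -11.96  13.24] [-0.002 -0.    -0.185]
scene 0  
side 0
```

Call:
send_rows([
  {"translation": [-3, -2.4, 1], "delta_rot": [0, 0, -0.1], "jaw": 0},
  {"translation": [-6, -4.8, 3], "delta_rot": [0, 0, -0.185], "jaw": 0},
  {"translation": [-9, -7.2, 5], "delta_rot": [0, 0, -0.185], "jaw": 0},
  {"translation": [-12, -9.6, 8], "delta_rot": [0, 0, -0.185], "jaw": 0},
  {"translation": [-15.2, -12, 11], "delta_rot": [0, 0, -0.185], "jaw": 0},
  {"translation": [-15.2, -12, 12], "delta_rot": [0, 0, -0.185], "jaw": 0},
  {"translation": [-15.2, -12, 12], "delta_rot": [0, 0, -0.185], "jaw": 0},
  {"translation": [-15.2, -12, 12], "delta_rot": [0, 0, -0.185], "jaw": 0},
])

```text
time: 0.9
tool_pos: [0.5057, -0.1517, 0.126]
tool_rot: [0.0, 0.639, 0.77, 0.0]
contact_force: [-0.1, -0.6, 1.0]
gripper_width: -0.001
grasp_force: 0.0
```

```bash
python3 - <<'E'
from h import *
s=state(); print(s["time"],s["tool_pos"],w2b(s["tool_pos"]),s["contact_force"],s["gripper_width"]); go(b2w(-30,35,112),BY)
a=grab_frame("wrist"); b=grab_frame("side")["pixels"][120:280,290:510]
print(a["fx"],a["tvec"])
cv2.imwrite("pics/w1.png",np.vstack([a["pixels"][::1],])[:480])
cv2.imwrite("pics/s1.png",cv2.resize(b,(660,480),interpolation=cv2.INTER_CUBIC))
cv2.imwrite("pics/m1.png",np.hstack([cv2.resize(a["pixels"],(400,300)),cv2.resize(b,(400,300),interpolation=cv2.INTER_CUBIC)]))
E
```

```text
0.9 [ 0.5057293  -0.15171219  0.12595615] [-28.80820897  35.08584937 125.95615046] [-0.14891929 -0.55463543  0.98398923] -0.0006219283212687537
go [-0.01 -0.12  1.4 ] [0.001 0.    0.   ]
371.64829954431775 [-0.46872627 -0.23372861  0.19080825]
```

View pics/m1.png

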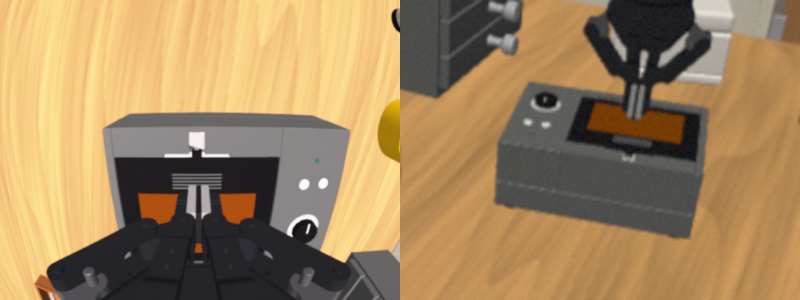

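The fingers (col 199, left half) stand in line with the ribbed pad, (172–222, 182). I'll check the pad position by fisheye ray.

```bash
cat >> h.py <<'E'
def wray(f,uv,h):
    Rm=cv2.Rodrigues(np.array(f["rvec"],float))[0]; t=np.array(f["tvec"],float).ravel()
    uv=np.atleast_2d(uv).astype(float); a=np.c_[(uv[:,0]-f["cx"])/f["fx"],(uv[:,1]-f["cy"])/f["fy"]]
    r=np.linalg.norm(a,axis=1)[:,None]; d=np.c_[a/r*np.sin(r),np.cos(r)]@Rm; o=-t@Rm
    return o+d*((h-o[2])/d[:,2])[:,None]
E
python3 - <<'E'
from h import *
f=grab_frame("wrist"); im=f["pixels"]
# pad corners, deck corners approx from view (x1.6)
uv=np.array([[172,175],[222,175],[172,188],[222,188],[115,157],[279,157],[104,128],[350,130],[303,230],[304,184],[323,183]])*1.6
print(np.round(w2b(wray(f,uv,.0835)),1))
E
```

```text
[[ -49.8   38.    83.5]
 [  -9.3   38.    83.5]
 [ -50.3   26.2   83.5]
 [  -8.8   26.2   83.5]
 [ -96.7   53.3   83.5]
 [  37.5   53.3   83.5]
 [-103.8   77.7   83.5]
 [ 105.8   78.1   83.5]
 [  75.9  -24.2   83.5]
 [  65.3   27.7   83.5]
 [  85.7   27.8   83.5]]
```

Call:
send_rows([
  {"translation": [0, -0.1, 0.5], "delta_rot": [0, 0, 0], "jaw": 0},
  {"translation": [0, -0.1, 1.0], "delta_rot": [0, 0, 0], "jaw": 0},
  {"translation": [0, -0.1, 1.4], "delta_rot": [0, 0, 0], "jaw": 0},
  {"translation": [0, -0.1, 1.7], "delta_rot": [0, 0, 0], "jaw": 0},
  {"translation": [0, -0.1, 2.0], "delta_rot": [0, 0, 0], "jaw": 0},
  {"translation": [0, -0.1, 2.2], "delta_rot": [0, 0, 0], "jaw": 0},
  {"translation": [0, -0.1, 2.3], "delta_rot": [0, 0, 0], "jaw": 0},
  {"translation": [0, -0.1, 2.3], "delta_rot": [0, 0, 0], "jaw": 0},
])

```text
time: 1.85
tool_pos: [0.5039, -0.1522, 0.1022]
tool_rot: [-0.0, 0.639, 0.769, -0.0]
contact_force: [0.1, -0.3, 0.8]
gripper_width: 0.001
grasp_force: 0.0
```

Call:
send_rows([
  {"translation": [-0.1, 0, 0.1], "delta_rot": [0, 0, 0], "jaw": 0},
  {"translation": [-0.15, 0, 0.2], "delta_rot": [0, 0, 0], "jaw": 0},
  {"translation": [-0.15, 0, 0.3], "delta_rot": [0, 0, 0], "jaw": 0},
  {"translation": [-0.15, 0, 0.38], "delta_rot": [0, 0, 0], "jaw": 0},
  {"translation": [-0.15, 0, 0.45], "delta_rot": [0, 0, 0], "jaw": 0},
  {"translation": [-0.15, 0, 0.5], "delta_rot": [0, 0, 0], "jaw": 0},
  {"translation": [-0.15, 0, 0.55], "delta_rot": [0, 0, 0], "jaw": 0},
  {"translation": [-0.15, 0, 0.6], "delta_rot": [0, 0, 0], "jaw": 0},
])

```text
time: 2.65
tool_pos: [0.5043, -0.1536, 0.0966]
tool_rot: [-0.0, 0.639, 0.769, -0.0]
contact_force: [-1.3, 0.0, 3.1]
gripper_width: -0.002
grasp_force: 1.7
```

Call:
send_rows([
  {"translation": [0, 0, 0.03], "delta_rot": [0, 0, 0], "jaw": 0},
  {"translation": [0, 0, 0.06], "delta_rot": [0, 0, 0], "jaw": 0},
  {"translation": [0, 0, 0.09], "delta_rot": [0, 0, 0], "jaw": 0},
  {"translation": [0, 0, 0.12], "delta_rot": [0, 0, 0], "jaw": 0},
  {"translation": [0, 0, 0.15], "delta_rot": [0, 0, 0], "jaw": 0},
  {"translation": [0, 0, 0.18], "delta_rot": [0, 0, 0], "jaw": 0},
  {"translation": [0, 0, 0.2], "delta_rot": [0, 0, 0], "jaw": 0},
  {"translation": [0, 0, 0.2], "delta_rot": [0, 0, 0], "jaw": 0},
])

```text
time: 3.45
tool_pos: [0.5043, -0.1536, 0.0947]
tool_rot: [-0.0, 0.639, 0.769, 0.0]
contact_force: [-2.2, 1.7, 5.9]
gripper_width: 0.0
grasp_force: 3.0
```

Call:
send_rows([
  {"translation": [0, 0, 0.03], "delta_rot": [0, 0, 0], "jaw": 0},
  {"translation": [0, 0, 0.06], "delta_rot": [0, 0, 0], "jaw": 0},
  {"translation": [0, 0, 0.08], "delta_rot": [0, 0, 0], "jaw": 0},
  {"translation": [0, 0, 0.1], "delta_rot": [0, 0, 0], "jaw": 0},
  {"translation": [0, 0, 0.12], "delta_rot": [0, 0, 0], "jaw": 0},
  {"translation": [0, 0, 0.14], "delta_rot": [0, 0, 0], "jaw": 0},
  {"translation": [0, 0, 0.15], "delta_rot": [0, 0, 0], "jaw": 0},
  {"translation": [0, 0, 0.15], "delta_rot": [0, 0, 0], "jaw": 0},
])

```text
time: 4.25
tool_pos: [0.5043, -0.1536, 0.0934]
tool_rot: [-0.0, 0.639, 0.769, 0.0]
contact_force: [-4.0, 2.1, 7.5]
gripper_width: 0.002
grasp_force: 3.7
```

Call:
send_rows([
  {"translation": [0, 0, 0.02], "delta_rot": [0, 0, 0], "jaw": 0},
  {"translation": [0, 0, 0.04], "delta_rot": [0, 0, 0], "jaw": 0},
  {"translation": [0, 0, 0.06], "delta_rot": [0, 0, 0], "jaw": 0},
  {"translation": [0, 0, 0.08], "delta_rot": [0, 0, 0], "jaw": 0},
  {"translation": [0, 0, 0.1], "delta_rot": [0, 0, 0], "jaw": 0},
  {"translation": [0, 0, 0.1], "delta_rot": [0, 0, 0], "jaw": 0},
  {"translation": [0, 0, 0.1], "delta_rot": [0, 0, 0], "jaw": 0},
  {"translation": [0, 0, 0.1], "delta_rot": [0, 0, 0], "jaw": 0},
])

```text
time: 5.05
tool_pos: [0.5044, -0.1536, 0.0932]
tool_rot: [-0.0, 0.639, 0.769, 0.0]
contact_force: [-5.9, 3.1, 11.9]
gripper_width: -0.001
grasp_force: 5.7
```

Call:
send_rows([
  {"translation": [0, 0, -0.3], "delta_rot": [0, 0, 0], "jaw": 0},
  {"translation": [0, 0, -0.8], "delta_rot": [0, 0, 0], "jaw": 0},
  {"translation": [2.5, 0, -2.0], "delta_rot": [0, 0, 0], "jaw": 0},
  {"translation": [6.5, 0, -3.5], "delta_rot": [0, 0, 0], "jaw": 0},
  {"translation": [10.5, 0, -5.5], "delta_rot": [0, 0, 0], "jaw": 0},
  {"translation": [13, 0, -8], "delta_rot": [0, 0, 0], "jaw": 3},
  {"translation": [13, 0, -8], "delta_rot": [0, 0, 0], "jaw": 6.5},
  {"translation": [13, 0, -8], "delta_rot": [0, 0, 0], "jaw": 6.5},
])

```text
time: 5.85
tool_pos: [0.4807, -0.0259, 0.172]
tool_rot: [0.001, 0.638, 0.77, 0.0]
contact_force: [0.2, -0.5, 0.4]
gripper_width: 0.508
grasp_force: 0.0
```

```bash
python3 - <<'E'
from h import *
f=grab_frame("scene"); P=pts(f).reshape(-1,3); B=w2b(P)
m=(P[:,2]>.1)&(abs(B[:,0]+30)<70)&(B[:,1]<60)&(B[:,1]>-110)&(P[:,2]<.25)
print(m.sum(), B[m].mean(0), B[m].max(0))
s=state(); print(s["time"],s["contact_force"])
yaw=np.radians(27.3); go([.492,.160,.12],yaw)
E
```

```text
1388 [-23.62109742   8.69465655 116.10599531] [ 39.90574908  59.98511577 134.53582009]
5.9 [ 0.19458274 -0.16373032 -0.23000137]
go [18.09  4.59  5.1 ] [-0.001  0.    -0.291]
```

Call:
send_rows([
  {"translation": [4.5, 1.1, 0], "delta_rot": [0, 0, -0.1], "jaw": 6.5},
  {"translation": [9, 2.3, 0], "delta_rot": [0, 0, -0.2], "jaw": 6.5},
  {"translation": [13.5, 3.4, 0.5], "delta_rot": [0, 0, -0.29], "jaw": 6.5},
  {"translation": [18, 4.6, 1.5], "delta_rot": [0, 0, -0.29], "jaw": 6.5},
  {"translation": [18, 4.6, 1.5], "delta_rot": [0, 0, -0.29], "jaw": 6.5},
  {"translation": [18, 4.6, 1.5], "delta_rot": [0, 0, -0.29], "jaw": 6.5},
  {"translation": [18, 4.6, 1.5], "delta_rot": [0, 0, -0.29], "jaw": 6.5},
  {"translation": [18, 4.6, 1.5], "delta_rot": [0, 0, -0.29], "jaw": 6.5},
])

```text
time: 6.7
tool_pos: [0.4927, 0.158, 0.1565]
tool_rot: [-0.0, 0.522, 0.853, -0.0]
contact_force: [0.1, -0.9, 0.3]
gripper_width: 0.762
grasp_force: 0.0
```

```bash
python3 - <<'E'
from h import *
import pickle
s=state(); print(s["time"],s["tool_pos"],s["gripper_width"])
f=grab_frame("wrist"); g=grab_frame("scene"); pickle.dump((f,g,s),open("h.pkl","wb"))
a=f["pixels"]; b=g["pixels"][180:300,130:290]
cv2.imwrite("pics/m2.png",np.hstack([cv2.resize(a,(480,360)),cv2.resize(b,(320,240),interpolation=cv2.INTER_CUBIC)[:, :][[min(i,239) for i in range(360)]]]))
E
```

```text
6.7 [0.49273873 0.15800922 0.15653358] 0.7617747918333346
```

View pics/m2.png

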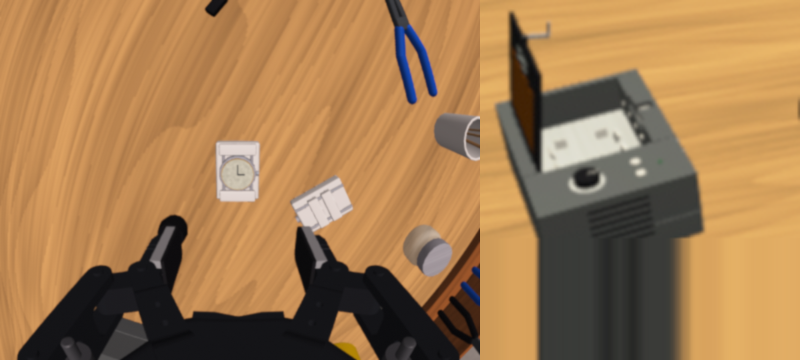

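The wrist view shows the watch holder at (238,171), square to the jaws, with the empty holder at (322,203). The scene view shows the hatch standing open.

```bash
python3 - <<'E'
from h import *
import pickle
f,g,s=pickle.load(open("h.pkl","rb")); im=f["pixels"].astype(int)
sat=im.max(2)-im.min(2); m=((sat<45)&(im.min(2)>120)).astype(np.uint8)
m=cv2.morphologyEx(m,cv2.MORPH_CLOSE,np.ones((7,7),np.uint8))
n,lab,st,cen=cv2.connectedComponentsWithStats(m); k=lab[228,317] or 1+np.argmin(np.hypot(*(cen[1:]-[317,228]).T)); print(st[k],cen[k])
v,u=np.where(lab==k)
for h in (.014,.021):
    p=wray(f,np.c_[u,v],h)
    print(h,cv2.minAreaRect((p[:,:2]*1000).astype(np.float32)))
# dial disc (watch centre) for reference
k2=lab[270,429]; v,u=np.where(lab==k2); p=wray(f,np.c_[u,v],.014); print("emp",cv2.minAreaRect((p[:,:2]*1000).astype(np.float32)))
# range based
c,r=cv2.Rodrigues(np.array(f["rvec"]))[0],f["range_z"]
v,u=np.where(lab==k); a=np.c_[(u-f["cx"])/f["fx"],(v-f["cy"])/f["fy"]]; rr=np.linalg.norm(a,axis=1)[:,None]
d=np.c_[a/rr*np.tan(rr),np.ones(len(u))]*r[v,u][:,None]; P=(d-np.array(f["tvec"]).ravel())@c
for lo,hi in ((.009,.03),(.019,.0235)):
    q=P[(P[:,2]>lo)&(P[:,2]<hi)]; print(len(q),q.mean(0),cv2.minAreaRect((q[:,:2]*1000).astype(np.float32)))
E
```

```text
[ 288  188   58   81 4528] [316.35578622 227.01435512]
0.014 ((490.68115234375, 159.18783569335938), (43.3596076965332, 63.3839225769043), 26.070068359375)
0.021 ((489.7879638671875, 160.96636962890625), (42.239444732666016, 61.7464485168457), 26.07010269165039)
emp ((589.6181640625, 166.54446411132812), (62.30719757080078, 48.340301513671875), 57.99648666381836)
4436 [0.48939857 0.16137153 0.01979466] ((490.2916259765625, 159.69790649414062), (43.68626403808594, 59.14625930786133), 26.602521896362305)
2761 [0.48975802 0.16106552 0.02155015] ((491.850341796875, 160.27914428710938), (39.40040969848633, 58.77251434326172), 26.55910301208496)
```

```bash
python3 - <<'E'
from h import *
go([.4905,.160,.016],np.radians(26.5))
E
```

```text
go [ 0.26 -0.13 14.09] [0.   0.   0.01]
```

Call:
send_rows([
  {"translation": [0.25, -0.1, 4], "delta_rot": [0, 0, 0.01], "jaw": 6.5},
  {"translation": [0.25, -0.1, 8], "delta_rot": [0, 0, 0.01], "jaw": 6.5},
  {"translation": [0.25, -0.1, 11], "delta_rot": [0, 0, 0.01], "jaw": 6.5},
  {"translation": [0.25, -0.1, 12.5], "delta_rot": [0, 0, 0.01], "jaw": 6.5},
  {"translation": [0.25, -0.1, 13.3], "delta_rot": [0, 0, 0.01], "jaw": 6.5},
  {"translation": [0.25, -0.1, 13.8], "delta_rot": [0, 0, 0.01], "jaw": 6.5},
  {"translation": [0.25, -0.1, 14], "delta_rot": [0, 0, 0.01], "jaw": 6.5},
  {"translation": [0.25, -0.1, 14], "delta_rot": [0, 0, 0.01], "jaw": 6.5},
])

```text
time: 7.6
tool_pos: [0.4914, 0.1614, 0.018]
tool_rot: [0.001, 0.525, 0.851, 0.001]
contact_force: [0.1, 0.4, 0.2]
gripper_width: 0.761
grasp_force: 0.0
```

Call:
send_rows([
  {"translation": [0, 0, 0], "delta_rot": [0, 0, 0], "jaw": 5.5},
  {"translation": [0, 0, 0], "delta_rot": [0, 0, 0], "jaw": 5},
  {"translation": [0, 0, 0], "delta_rot": [0, 0, 0], "jaw": 4.6},
  {"translation": [0, 0, 0], "delta_rot": [0, 0, 0], "jaw": 4.3},
  {"translation": [0, 0, 0], "delta_rot": [0, 0, 0], "jaw": 4.0},
  {"translation": [0, 0, 0], "delta_rot": [0, 0, 0], "jaw": 3.8},
  {"translation": [0, 0, 0], "delta_rot": [0, 0, 0], "jaw": 3.6},
  {"translation": [0, 0, 0], "delta_rot": [0, 0, 0], "jaw": 3.6},
])

```text
time: 8.4
tool_pos: [0.491, 0.1614, 0.0177]
tool_rot: [0.0, 0.525, 0.851, 0.0]
contact_force: [-1.7, -0.0, 6.3]
gripper_width: 0.49
grasp_force: 61.5
```

Call:
send_rows([
  {"translation": [0, 0, -0.5], "delta_rot": [0, 0, 0], "jaw": 3.6},
  {"translation": [0, 0, -1.5], "delta_rot": [0, 0, 0], "jaw": 3.6},
  {"translation": [0, 0, -3.5], "delta_rot": [0, 0, 0], "jaw": 3.6},
  {"translation": [0, 0, -6.5], "delta_rot": [0, 0, 0], "jaw": 3.6},
  {"translation": [0, 0, -10], "delta_rot": [0, 0, 0], "jaw": 3.6},
  {"translation": [0, 0, -13], "delta_rot": [0, 0, 0], "jaw": 3.6},
  {"translation": [0, 0, -15], "delta_rot": [0, 0, 0], "jaw": 3.6},
  {"translation": [0, 0, -15], "delta_rot": [0, 0, 0], "jaw": 3.6},
])

```text
time: 9.2
tool_pos: [0.4926, 0.1617, 0.1711]
tool_rot: [0.003, 0.525, 0.851, 0.003]
contact_force: [1.1, -0.3, -1.8]
gripper_width: 0.492
grasp_force: 61.1
```

```bash
python3 - <<'E'
from h import *
import pickle
s=state(); print(s["time"],s["tool_pos"],s["gripper_width"],s["grasp_force"],s["contact_force"])
F={n:grab_frame(n) for n in ("scene","side")}; pickle.dump(F,open("b.pkl","wb"))
for n,f in F.items():
    P=pts(f).reshape(-1,3); B=w2b(P); ok=f["range_z"].ravel()>0
    m=ok&(abs(B[:,2]-83)<2.5)&(abs(B[:,0])<125)&(abs(B[:,1])<100); print(n,"deck",cv2.minAreaRect((P[m][:,:2]*1e3).astype(np.float32)), B[m].min(0),B[m].max(0))
    m=ok&(abs(B[:,0]+30)<60)&(abs(B[:,1])<50)&(B[:,2]>30)&(B[:,2]<60); print(" floor z",np.percentile(B[m][:,2],[5,50,95]),B[m].min(0),B[m].max(0))
a=F["scene"]["pixels"][195:290,135:245]; b=F["side"]["pixels"][100:230,335:475]
cv2.imwrite("pics/m3.png",np.hstack([cv2.resize(a,(400,346),interpolation=cv2.INTER_CUBIC),cv2.resize(b,(373,346),interpolation=cv2.INTER_CUBIC)]))
E
```

```text
9.2 [0.49258813 0.16169626 0.17110471] 0.4922303507005121 61.111847162246704 [ 1.08331161 -0.2614119  -1.8065229 ]
scene deck ((541.8590087890625, -178.93222045898438), (218.7342987060547, 155.2685546875), 10.680825233459473) [-107.72984865  -76.01374939   80.51466182] [110.97747202  79.32724908  85.47015336]
 floor z [38.37981312 40.65856596 46.15502954] [-89.91115483 -49.81617872  36.43960692] [-5.60030962 49.94029582 51.95825838]
side deck ((537.8138427734375, -176.54078674316406), (210.39666748046875, 155.10116577148438), 10.736160278320312) [-107.11371886  -73.02064498   80.50820474] [103.18555261  82.34412076  85.4542056 ]
 floor z [38.11436719 39.50990992 46.21296656] [-89.8428026  -49.72150097  37.13158028] [ 15.17781057 -14.7559779   49.41651785]
```

View pics/m3.png

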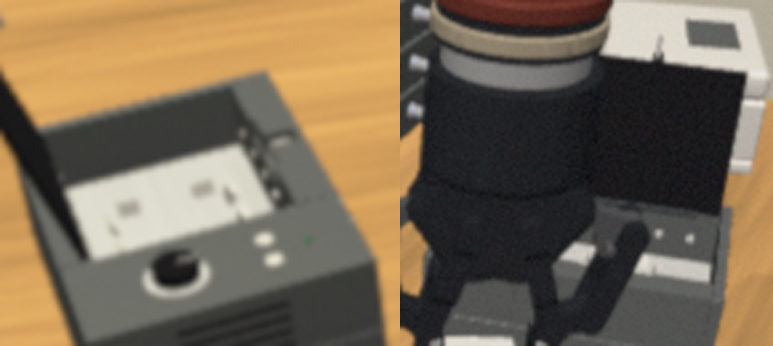

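```bash
python3 - <<'E'
from h import *
go(b2w(-30,-15,225),BY)
E
```

```text
go [-33.45 -14.14  -5.84] [0.   0.   0.28]
```

Call:
send_rows([
  {"translation": [-2, -0.8, -1.5], "delta_rot": [0, 0, 0.04], "jaw": 3.6},
  {"translation": [-6, -2.5, -3.5], "delta_rot": [0, 0, 0.1], "jaw": 3.6},
  {"translation": [-10.5, -4.4, -5.8], "delta_rot": [0, 0, 0.15], "jaw": 3.6},
  {"translation": [-15, -6.3, -5.8], "delta_rot": [0, 0, 0.2], "jaw": 3.6},
  {"translation": [-19.5, -8.2, -5.8], "delta_rot": [0, 0, 0.25], "jaw": 3.6},
  {"translation": [-24, -10.1, -5.8], "delta_rot": [0, 0, 0.28], "jaw": 3.6},
  {"translation": [-28.5, -12, -5.8], "delta_rot": [0, 0, 0.28], "jaw": 3.6},
  {"translation": [-31, -13.1, -5.8], "delta_rot": [0, 0, 0.28], "jaw": 3.6},
])

```text
time: 10.1
tool_pos: [0.511, -0.1774, 0.222]
tool_rot: [-0.002, 0.64, 0.768, -0.001]
contact_force: [-0.0, 0.3, -1.7]
gripper_width: 0.492
grasp_force: 61.2
```

Call:
send_rows([
  {"translation": [-0.8, -0.3, 0], "delta_rot": [0, 0, 0], "jaw": 3.6},
  {"translation": [-1.6, -0.6, 0], "delta_rot": [0, 0, 0], "jaw": 3.6},
  {"translation": [-1.6, -0.6, 0], "delta_rot": [0, 0, 0], "jaw": 3.6},
  {"translation": [-1.6, -0.6, 0], "delta_rot": [0, 0, 0], "jaw": 3.6},
  {"translation": [-1.6, -0.6, 0], "delta_rot": [0, 0, 0], "jaw": 3.6},
  {"translation": [-1.6, -0.6, 0], "delta_rot": [0, 0, 0], "jaw": 3.6},
  {"translation": [-1.6, -0.6, 0], "delta_rot": [0, 0, 0], "jaw": 3.6},
  {"translation": [-1.6, -0.6, 0], "delta_rot": [0, 0, 0], "jaw": 3.6},
])

```text
time: 10.9
tool_pos: [0.5095, -0.191, 0.2249]
tool_rot: [0.0, 0.639, 0.77, 0.0]
contact_force: [0.1, -0.8, -2.0]
gripper_width: 0.491
grasp_force: 61.2
```

```bash
python3 - <<'E'
from h import *
import pickle
s=state(); print(s["time"],s["tool_pos"],w2b(s["tool_pos"]),s["contact_force"]); go(b2w(-30,-15,225),BY)
f=grab_frame("wrist"); pickle.dump((f,s),open("w2.pkl","wb")); cv2.imwrite("pics/w3.png",f["pixels"])
Rm=cv2.Rodrigues(np.array(f["rvec"]))[0]; print(w2b(-np.array(f["tvec"]).ravel()@Rm),Rm[2])
E
```

```text
10.9 [ 0.50949834 -0.19101639  0.2249197 ] [-32.33354788  -4.24095814 224.9197005 ] [ 0.1375523  -0.82872108 -1.98646534]
go [-1.08  0.23 -0.01] [0.    0.    0.001]
[-33.10163829  74.54682208 353.35570831] [ 0.0576738  -0.3029294  -0.95126627]
```

View pics/w3.png

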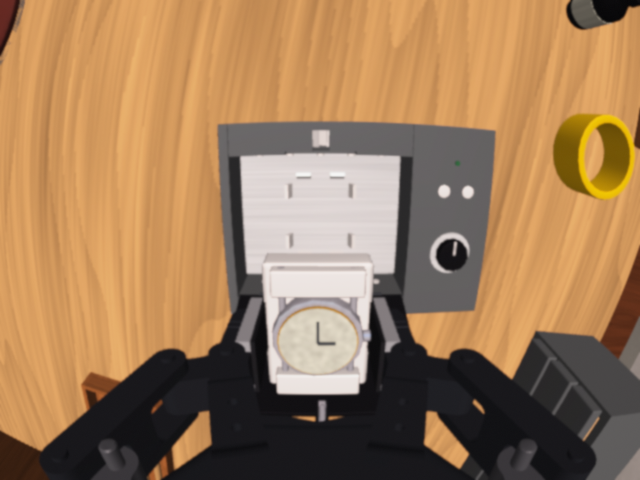

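The wrist view shows all four lugs, marked at (289,190), (351,190), (289,240), (351,240), with the +y lugs at (304,175) and (337,175). The holder hangs level in the jaws, with its watch at (318,338).

```bash
python3 - <<'E'
from h import *
import pickle
f,s=pickle.load(open("w2.pkl","rb"))
g=cv2.cvtColor(f["pixels"],cv2.COLOR_BGR2GRAY)
crop=g[160:290,235:410]; cv2.imwrite("pics/w3c.png",cv2.resize(crop,(700,520),interpolation=cv2.INTER_CUBIC))
uv=[[289,190],[351,190],[289,240],[351,240],[304,175],[337,175]]
print(np.round(w2b(wray(f,uv,.044)),1))
print("deck corners",np.round(w2b(wray(f,[[220,125],[494,131],[474,311]],.083)),1))
print("chamber rim",np.round(w2b(wray(f,[[230,155],[411,155]],.083)),1))
print("floor +y corners",np.round(w2b(wray(f,[[241,155],[400,155],[246,273],[396,273]],.04)),1))
# holder: jaw top far corners / near corners at height tcp-18+21, block corners tops
z=s["tool_pos"][2]-.0175
print("holder block far", np.round(w2b(wray(f,[[265,256],[372,256]],z+.014)),1),"tcp",w2b(s["tool_pos"]))
print("jaws far/near", np.round(w2b(wray(f,[[270,268],[365,268],[277,392],[358,392]],z+.021)),1))
E
```

```text
[[-56.7  20.9  44. ]
 [ -4.4  20.9  44. ]
 [-57.6 -23.4  44. ]
 [ -3.3 -23.4  44. ]
 [-44.   33.6  44. ]
 [-16.4  33.6  44. ]]
deck corners [[-104.    77.2   83. ]
 [ 103.7   77.6   83. ]
 [ 105.1  -76.5   83. ]]
chamber rim [[-97.1  54.6  83. ]
 [ 36.3  54.8  83. ]]
floor +y corners [[-97.7  51.1  40. ]
 [ 37.6  51.3  40. ]
 [-98.7 -56.6  40. ]
 [ 40.1 -56.7  40. ]]
holder block far [[-52.9  26.4 221.4]
 [-12.2  26.4 221.4]] tcp [-32.33354788  -4.24095814 224.9197005 ]
jaws far/near [[-50.2  24.3 228.4]
 [-15.6  24.3 228.4]
 [-50.5 -34.4 228.4]
 [-15.2 -34.4 228.4]]
```

View pics/w3c.png

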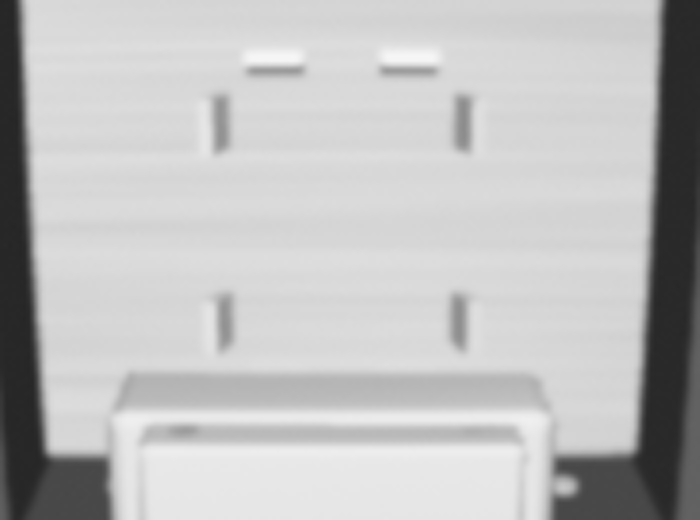

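```bash
python3 - <<'E'
from h import *
go(b2w(-30.5,-0.6,75),BY)
E
```

```text
go [ 0.38  0.19 14.99] [0. 0. 0.]
```

Call:
send_rows([
  {"translation": [0.37, 0.18, 0.5], "delta_rot": [0, 0, 0], "jaw": 3.6},
  {"translation": [0.37, 0.18, 2.5], "delta_rot": [0, 0, 0], "jaw": 3.6},
  {"translation": [0.37, 0.18, 5.5], "delta_rot": [0, 0, 0], "jaw": 3.6},
  {"translation": [0.37, 0.18, 8.5], "delta_rot": [0, 0, 0], "jaw": 3.6},
  {"translation": [0.37, 0.18, 11], "delta_rot": [0, 0, 0], "jaw": 3.6},
  {"translation": [0.37, 0.18, 13], "delta_rot": [0, 0, 0], "jaw": 3.6},
  {"translation": [0.37, 0.18, 14.3], "delta_rot": [0, 0, 0], "jaw": 3.6},
  {"translation": [0.37, 0.18, 14.8], "delta_rot": [0, 0, 0], "jaw": 3.6},
])

```text
time: 11.75
tool_pos: [0.5096, -0.1868, 0.075]
tool_rot: [-0.001, 0.639, 0.769, -0.0]
contact_force: [-0.9, 0.3, -1.8]
gripper_width: 0.493
grasp_force: 61.2
```

```bash
python3 - <<'E'
from h import *
s=state(); print(s["time"],w2b(s["tool_pos"]),s["contact_force"]); go(b2w(-30.5,-0.6,60),BY)
E
```

```text
11.75 [-31.46668883  -0.08785743  74.98821565] [-0.94568343  0.34121323 -1.7858863 ]
go [-0.05  0.1   1.5 ] [-0.002 -0.002 -0.   ]
```

Call:
send_rows([
  {"translation": [-0.04, 0.08, 0.2], "delta_rot": [0, 0, 0], "jaw": 3.6},
  {"translation": [-0.04, 0.08, 0.4], "delta_rot": [0, 0, 0], "jaw": 3.6},
  {"translation": [-0.04, 0.08, 0.6], "delta_rot": [0, 0, 0], "jaw": 3.6},
  {"translation": [-0.04, 0.08, 0.8], "delta_rot": [0, 0, 0], "jaw": 3.6},
  {"translation": [-0.04, 0.08, 0.95], "delta_rot": [0, 0, 0], "jaw": 3.6},
  {"translation": [-0.04, 0.08, 1.1], "delta_rot": [0, 0, 0], "jaw": 3.6},
  {"translation": [-0.04, 0.08, 1.25], "delta_rot": [0, 0, 0], "jaw": 3.6},
  {"translation": [-0.04, 0.08, 1.35], "delta_rot": [0, 0, 0], "jaw": 3.6},
])

```text
time: 12.55
tool_pos: [0.5113, -0.1876, 0.0631]
tool_rot: [-0.0, 0.639, 0.769, -0.0]
contact_force: [-0.4, 0.6, -1.6]
gripper_width: 0.493
grasp_force: 61.2
```

Call:
send_rows([
  {"translation": [0, 0, 0.05], "delta_rot": [0, 0, 0], "jaw": 3.6},
  {"translation": [0, 0, 0.1], "delta_rot": [0, 0, 0], "jaw": 3.6},
  {"translation": [0, 0, 0.15], "delta_rot": [0, 0, 0], "jaw": 3.6},
  {"translation": [0, 0, 0.2], "delta_rot": [0, 0, 0], "jaw": 3.6},
  {"translation": [0, 0, 0.25], "delta_rot": [0, 0, 0], "jaw": 3.6},
  {"translation": [0, 0, 0.28], "delta_rot": [0, 0, 0], "jaw": 3.6},
  {"translation": [0, 0, 0.3], "delta_rot": [0, 0, 0], "jaw": 3.6},
  {"translation": [0, 0, 0.3], "delta_rot": [0, 0, 0], "jaw": 3.6},
])

```text
time: 13.35
tool_pos: [0.5113, -0.1877, 0.0603]
tool_rot: [-0.0, 0.639, 0.769, -0.0]
contact_force: [0.4, -0.3, -1.5]
gripper_width: 0.493
grasp_force: 61.2
```

```bash
python3 - <<'E'
from h import *
s=state(); print(s["time"],w2b(s["tool_pos"]),s["contact_force"],s["ft_torque"],s["grasp_force"])
E
```

```text
13.35 [-29.93774752  -1.27869147  60.26806178] [ 0.36096904 -0.34937531 -1.51256685] [-0.0048923  -0.02065172 -0.02812327] 61.16722226142883
```

Call:
send_rows([
  {"translation": [0.03, -0.03, 0.05], "delta_rot": [0, 0, 0], "jaw": 3.6},
  {"translation": [0.03, -0.03, 0.1], "delta_rot": [0, 0, 0], "jaw": 3.6},
  {"translation": [0.03, -0.03, 0.15], "delta_rot": [0, 0, 0], "jaw": 3.6},
  {"translation": [0.03, -0.03, 0.18], "delta_rot": [0, 0, 0], "jaw": 3.6},
  {"translation": [0.03, -0.03, 0.21], "delta_rot": [0, 0, 0], "jaw": 3.6},
  {"translation": [0.03, -0.03, 0.24], "delta_rot": [0, 0, 0], "jaw": 3.6},
  {"translation": [0.03, -0.03, 0.26], "delta_rot": [0, 0, 0], "jaw": 3.6},
  {"translation": [0.03, -0.03, 0.26], "delta_rot": [0, 0, 0], "jaw": 3.6},
])

```text
time: 14.15
tool_pos: [0.511, -0.1874, 0.0578]
tool_rot: [0.0, 0.639, 0.769, 0.0]
contact_force: [-0.3, 0.0, -1.0]
gripper_width: 0.494
grasp_force: 61.2
```

Call:
send_rows([
  {"translation": [0, 0, 0.03], "delta_rot": [0, 0, 0], "jaw": 3.6},
  {"translation": [0, 0, 0.06], "delta_rot": [0, 0, 0], "jaw": 3.6},
  {"translation": [0, 0, 0.09], "delta_rot": [0, 0, 0], "jaw": 3.6},
  {"translation": [0, 0, 0.1], "delta_rot": [0, 0, 0], "jaw": 3.6},
  {"translation": [0, 0, 0.1], "delta_rot": [0, 0, 0], "jaw": 3.6},
  {"translation": [0, 0, 0.1], "delta_rot": [0, 0, 0], "jaw": 3.6},
  {"translation": [0, 0, 0.1], "delta_rot": [0, 0, 0], "jaw": 3.6},
  {"translation": [0, 0, 0.1], "delta_rot": [0, 0, 0], "jaw": 3.6},
])

```text
time: 14.95
tool_pos: [0.5113, -0.1875, 0.0577]
tool_rot: [0.0, 0.639, 0.769, -0.0]
contact_force: [-3.8, 1.1, 6.2]
gripper_width: 0.493
grasp_force: 62.0
```

Call:
send_rows([
  {"translation": [0, 0, 0], "delta_rot": [0, 0, 0], "jaw": 4.4},
  {"translation": [0, 0, -0.05], "delta_rot": [0, 0, 0], "jaw": 4.8},
  {"translation": [0, 0, -0.05], "delta_rot": [0, 0, 0], "jaw": 5.3},
  {"translation": [0, 0, -0.05], "delta_rot": [0, 0, 0], "jaw": 6},
  {"translation": [0, 0, -0.05], "delta_rot": [0, 0, 0], "jaw": 6},
  {"translation": [0, 0, -0.05], "delta_rot": [0, 0, 0], "jaw": 6},
  {"translation": [0, 0, -0.05], "delta_rot": [0, 0, 0], "jaw": 6},
  {"translation": [0, 0, -0.05], "delta_rot": [0, 0, 0], "jaw": 6},
])

```text
time: 15.75
tool_pos: [0.511, -0.1874, 0.0572]
tool_rot: [0.0, 0.639, 0.769, 0.0]
contact_force: [-0.3, -0.1, 1.0]
gripper_width: 0.7
grasp_force: 0.0
```

Call:
send_rows([
  {"translation": [0, 0, -0.5], "delta_rot": [0, 0, 0], "jaw": 6},
  {"translation": [0, 0, -1.5], "delta_rot": [0, 0, 0], "jaw": 6},
  {"translation": [0, 0, -3.5], "delta_rot": [0, 0, 0], "jaw": 6},
  {"translation": [0, 0, -7], "delta_rot": [0, 0, 0], "jaw": 6},
  {"translation": [0, 0, -11], "delta_rot": [0, 0, 0], "jaw": 6},
  {"translation": [0, 0, -15], "delta_rot": [0, 0, 0], "jaw": 6},
  {"translation": [0, 0, -18], "delta_rot": [0, 0, 0], "jaw": 6},
  {"translation": [0, 0, -18], "delta_rot": [0, 0, 0], "jaw": 6},
])

```text
time: 16.55
tool_pos: [0.5137, -0.1888, 0.2449]
tool_rot: [0.006, 0.639, 0.769, 0.001]
contact_force: [0.5, -0.3, -0.2]
gripper_width: 0.699
grasp_force: 0.0
```

```bash
python3 - <<'E'
from h import *
s=state(); print(s["time"],w2b(s["tool_pos"]),s["contact_force"])
f=grab_frame("wrist"); g=grab_frame("scene")
cv2.imwrite("pics/m4.png",np.hstack([cv2.resize(f["pixels"][110:400,190:510],(441,400)),cv2.resize(g["pixels"][195:290,135:220],(358,400),interpolation=cv2.INTER_CUBIC)]))
P=pts(g).reshape(-1,3); B=w2b(P); m=(abs(B[:,0]+30)<60)&(abs(B[:,1])<45)&(B[:,2]>50)&(B[:,2]<75); print(m.sum(),np.percentile(B[m],[2,50,98],axis=0))
m=(abs(B[:,0]+30)<66)&(B[:,1]<-40)&(B[:,2]>90)&(B[:,2]<200); print("hatch",np.percentile(B[m],[1,50,99],axis=0))
E
```

```text
16.55 [-27.81881638  -2.79396838 244.93467044] [ 0.45879813 -0.30849727 -0.21610601]
449 [[-44.32132576 -32.68742937  50.90090552]
 [-18.45346657  -4.43097551  60.68509457]
 [ -5.89406011  25.70851667  65.62044302]]
hatch [[ -92.0420603  -333.61057426   90.58784655]
 [ -12.44307103 -314.08509621  105.90435097]
 [  35.67631768  -60.86278588  195.98792131]]
```

View pics/m4.png

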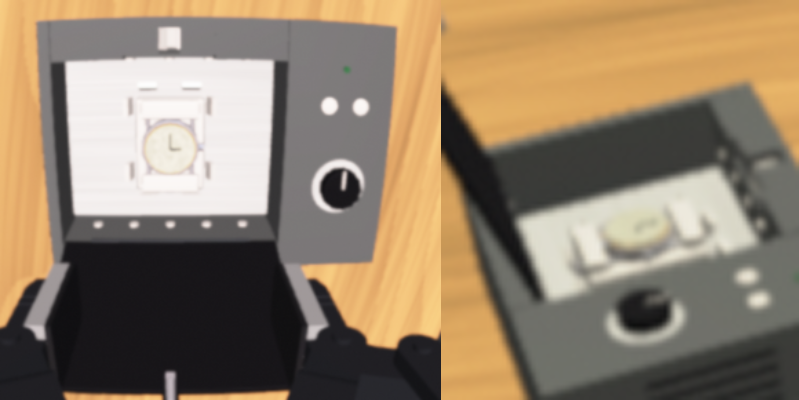

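The holder sits flat inside the four lugs with the watch face up (wrist view, watch at (170,147)). The hatch is fully open. Next I go behind it.

```bash
python3 - <<'E'
from h import *
go(b2w(-30,-128,245),BY); go(b2w(-30,-128,186),BY)
E
```

```text
go [-12.67  -0.02  -0.58] [0.002 0.002 0.   ]
go [-12.66  -0.03   5.32] [0.002 0.002 0.   ]
```

Call:
send_rows([
  {"translation": [0, 0, 0], "delta_rot": [0, 0, 0], "jaw": 3},
  {"translation": [-2, 0, 0], "delta_rot": [0, 0, 0], "jaw": 0},
  {"translation": [-5, 0, 0], "delta_rot": [0, 0, 0], "jaw": 0},
  {"translation": [-9, 0, 0], "delta_rot": [0, 0, 0], "jaw": 0},
  {"translation": [-12.6, 0, 0], "delta_rot": [0, 0, 0], "jaw": 0},
  {"translation": [-12.6, 0, 0], "delta_rot": [0, 0, 0], "jaw": 0},
  {"translation": [-12.6, 0, 2], "delta_rot": [0, 0, 0], "jaw": 0},
  {"translation": [-12.6, 0, 4], "delta_rot": [0, 0, 0], "jaw": 0},
])

```text
time: 17.45
tool_pos: [0.5339, -0.312, 0.196]
tool_rot: [-0.0, 0.639, 0.769, 0.0]
contact_force: [-0.2, -0.1, 0.1]
gripper_width: 0.0
grasp_force: 0.0
```

```bash
python3 - <<'E'
from h import *
s=state(); print(s["time"],w2b(s["tool_pos"]),s["contact_force"],s["gripper_width"]); go(b2w(-30,-113,186),BY)
E
```

```text
17.45 [ -30.55685421 -127.65136371  195.98360622] [-0.19659246 -0.08522069  0.08453906] 0.0003628347933656453
go [1.46 0.05 1.  ] [-0.    -0.001 -0.001]
```

Call:
send_rows([
  {"translation": [0, 0, 0.5], "delta_rot": [0, 0, 0], "jaw": 0},
  {"translation": [0.2, 0, 1], "delta_rot": [0, 0, 0], "jaw": 0},
  {"translation": [0.6, 0, 1], "delta_rot": [0, 0, 0], "jaw": 0},
  {"translation": [1.0, 0, 1], "delta_rot": [0, 0, 0], "jaw": 0},
  {"translation": [1.4, 0, 1], "delta_rot": [0, 0, 0], "jaw": 0},
  {"translation": [1.8, 0, 1], "delta_rot": [0, 0, 0], "jaw": 0},
  {"translation": [2.2, 0, 1], "delta_rot": [0, 0, 0], "jaw": 0},
  {"translation": [2.6, 0, 1], "delta_rot": [0, 0, 0], "jaw": 0},
])

```text
time: 18.25
tool_pos: [0.5297, -0.286, 0.188]
tool_rot: [0.001, 0.639, 0.769, -0.0]
contact_force: [0.2, -3.4, 1.4]
gripper_width: 0.002
grasp_force: 1.4
```

```bash
python3 - <<'E'
from h import *
s=state(); print(s["time"],w2b(s["tool_pos"]),R.from_rotvec([0,0,-BY]).apply(s["contact_force"]))
g=grab_frame("scene"); P=pts(g).reshape(-1,3); B=w2b(P)
m=(abs(B[:,0]+5)<35)&(B[:,1]<-40)&(B[:,1]>-110)&(B[:,2]>100)&(B[:,2]<200); print(m.sum(),np.percentile(B[m],[1,50,99],axis=0)); print(np.polyfit(B[m][:,2],B[m][:,1],1))
E
```

```text
18.25 [ -29.97156424 -101.36037553  188.00336628] [-0.38637747 -3.40459256  1.43510505]
337 [[ -37.22279882 -109.48637868  102.37216438]
 [ -17.04291558  -85.68241883  184.08334342]
 [  28.44215466  -62.84519961  199.28716625]]
[ -0.35514903 -24.96985095]
```

```bash
python3 - <<'E'
import numpy as np
for i,a in enumerate(np.r_[np.pi/2,np.arange(1.51,-0.001,-.06),0.0]):
    r=92+ (np.pi/2-a)/(np.pi/2)*10
    y=-57+r*np.cos(a)-4*np.sin(a)-11; z=79+r*np.sin(a)+4*np.cos(a)+14
    print(round(a,2),round(y/10,2),round(z/10,2),end=' | ')
E
```

```text
1.57 -7.2 18.5 | 1.51 -6.64 18.55 | 1.45 -6.08 18.56 | 1.39 -5.52 18.54 | 1.33 -4.96 18.48 | 1.27 -4.4 18.39 | 1.21 -3.85 18.26 | 1.15 -3.3 18.11 | 1.09 -2.76 17.91 | 1.03 -2.23 17.69 | 0.97 -1.71 17.43 | 0.91 -1.21 17.14 | 0.85 -0.73 16.82 | 0.79 -0.26 16.47 | 0.73 0.19 16.09 | 0.67 0.61 15.68 | 0.61 1.01 15.25 | 0.55 1.39 14.79 | 0.49 1.74 14.31 | 0.43 2.06 13.8 | 0.37 2.35 13.28 | 0.31 2.6 12.73 | 0.25 2.83 12.17 | 0.19 3.02 11.6 | 0.13 3.18 11.01 | 0.07 3.3 10.41 | 0.01 3.39 9.8 | 0.0 3.4 9.7 |
```

Call:
send_rows([
  {"translation": [0.35, 0, 0.1], "delta_rot": [0, 0, 0], "jaw": 0},
  {"translation": [0.7, 0, 0.2], "delta_rot": [0, 0, 0], "jaw": 0},
  {"translation": [1.05, 0, 0.2], "delta_rot": [0, 0, 0], "jaw": 0},
  {"translation": [1.4, 0, 0.2], "delta_rot": [0, 0, 0], "jaw": 0},
  {"translation": [1.75, 0, 0.2], "delta_rot": [0, 0, 0], "jaw": 0},
  {"translation": [2.1, 0, 0.2], "delta_rot": [0, 0, 0], "jaw": 0},
  {"translation": [2.45, 0, 0.2], "delta_rot": [0, 0, 0], "jaw": 0},
  {"translation": [2.8, 0, 0.2], "delta_rot": [0, 0, 0], "jaw": 0},
])

```text
time: 19.1
tool_pos: [0.5241, -0.2579, 0.1852]
tool_rot: [-0.0, 0.639, 0.769, -0.0]
contact_force: [1.0, -2.7, 0.9]
gripper_width: -0.001
grasp_force: 1.3
```

```bash
python3 - <<'E'
from h import *
s=state(); print(s["time"],w2b(s["tool_pos"]),R.from_rotvec([0,0,-BY]).apply(s["contact_force"]),s["tool_rot"])
E
```

```text
19.1 [-30.23318399 -72.63365426 185.15851821] [ 0.49104913 -2.86832926  0.87584972] [-6.44181557e-05  6.38755387e-01  7.69409871e-01 -3.63364078e-05]
```

Call:
send_rows([
  {"translation": [0.5, 0, -0.05], "delta_rot": [0, 0, 0], "jaw": 0},
  {"translation": [1.1, 0, -0.05], "delta_rot": [0, 0, 0], "jaw": 0},
  {"translation": [1.7, 0, -0.03], "delta_rot": [0, 0, 0], "jaw": 0},
  {"translation": [2.3, 0, 0.02], "delta_rot": [0, 0, 0], "jaw": 0},
  {"translation": [2.85, 0, 0.12], "delta_rot": [0, 0, 0], "jaw": 0},
  {"translation": [3.4, 0, 0.25], "delta_rot": [0, 0, 0], "jaw": 0},
  {"translation": [3.95, 0, 0.4], "delta_rot": [0, 0, 0], "jaw": 0},
  {"translation": [4.5, 0, 0.6], "delta_rot": [0, 0, 0], "jaw": 0},
])

```text
time: 19.9
tool_pos: [0.5159, -0.2136, 0.1793]
tool_rot: [0.0, 0.639, 0.769, -0.0]
contact_force: [0.2, -3.7, -0.3]
gripper_width: -0.001
grasp_force: 1.5
```

```bash
python3 - <<'E'
from h import *
s=state(); print(s["time"],w2b(s["tool_pos"]),R.from_rotvec([0,0,-BY]).apply(s["contact_force"]))
E
```

```text
19.9 [-30.17680323 -27.65149618 179.2608072 ] [-0.46092173 -3.66284132 -0.2508831 ]
```

Call:
send_rows([
  {"translation": [0.53, 0, 0.23], "delta_rot": [0, 0, 0], "jaw": 0},
  {"translation": [1.05, 0, 0.49], "delta_rot": [0, 0, 0], "jaw": 0},
  {"translation": [1.55, 0, 0.78], "delta_rot": [0, 0, 0], "jaw": 0},
  {"translation": [2.03, 0, 1.1], "delta_rot": [0, 0, 0], "jaw": 0},
  {"translation": [2.5, 0, 1.45], "delta_rot": [0, 0, 0], "jaw": 0},
  {"translation": [2.95, 0, 1.83], "delta_rot": [0, 0, 0], "jaw": 0},
  {"translation": [3.37, 0, 2.24], "delta_rot": [0, 0, 0], "jaw": 0},
  {"translation": [3.77, 0, 2.67], "delta_rot": [0, 0, 0], "jaw": 0},
])

```text
time: 20.7
tool_pos: [0.5091, -0.1766, 0.1524]
tool_rot: [0.0, 0.639, 0.769, 0.0]
contact_force: [1.3, -3.5, 0.8]
gripper_width: -0.002
grasp_force: 1.7
```

```bash
python3 - <<'E'
from h import *
s=state(); print(s["time"],w2b(s["tool_pos"]),R.from_rotvec([0,0,-BY]).apply(s["contact_force"]))
E
```

```text
20.7 [-30.07255153   9.9629655  152.37985172] [ 0.59788205 -3.721186    0.77916343]
```

Call:
send_rows([
  {"translation": [0.35, 0, 0.48], "delta_rot": [0, 0, 0], "jaw": 0},
  {"translation": [0.66, 0, 0.97], "delta_rot": [0, 0, 0], "jaw": 0},
  {"translation": [0.94, 0, 1.49], "delta_rot": [0, 0, 0], "jaw": 0},
  {"translation": [1.19, 0, 2.02], "delta_rot": [0, 0, 0], "jaw": 0},
  {"translation": [1.41, 0, 2.57], "delta_rot": [0, 0, 0], "jaw": 0},
  {"translation": [1.6, 0, 3.1], "delta_rot": [0, 0, 0], "jaw": 0},
  {"translation": [1.73, 0, 3.55], "delta_rot": [0, 0, 0], "jaw": 0},
  {"translation": [1.83, 0, 4.0], "delta_rot": [0, 0, 0], "jaw": 0},
])

```text
time: 21.5
tool_pos: [0.5057, -0.1585, 0.1121]
tool_rot: [-0.0, 0.639, 0.769, 0.0]
contact_force: [-0.5, -0.9, 3.9]
gripper_width: 0.003
grasp_force: 1.8
```

```bash
python3 - <<'E'
from h import *
s=state(); print(s["time"],w2b(s["tool_pos"]),R.from_rotvec([0,0,-BY]).apply(s["contact_force"]))
E
```

```text
21.5 [-30.11463803  28.39286978 112.13604445] [-0.64541316 -0.7990442   3.94004897]
```

Call:
send_rows([
  {"translation": [0.04, 0, 0.2], "delta_rot": [0, 0, 0], "jaw": 0},
  {"translation": [0.07, 0, 0.4], "delta_rot": [0, 0, 0], "jaw": 0},
  {"translation": [0.1, 0, 0.6], "delta_rot": [0, 0, 0], "jaw": 0},
  {"translation": [0.12, 0, 0.78], "delta_rot": [0, 0, 0], "jaw": 0},
  {"translation": [0.13, 0, 0.95], "delta_rot": [0, 0, 0], "jaw": 0},
  {"translation": [0.14, 0, 1.1], "delta_rot": [0, 0, 0], "jaw": 0},
  {"translation": [0.15, 0, 1.22], "delta_rot": [0, 0, 0], "jaw": 0},
  {"translation": [0.15, 0, 1.3], "delta_rot": [0, 0, 0], "jaw": 0},
])

```text
time: 22.3
tool_pos: [0.5053, -0.1573, 0.0993]
tool_rot: [-0.0, 0.639, 0.769, 0.0]
contact_force: [0.2, 2.3, 3.4]
gripper_width: -0.001
grasp_force: 1.6
```

Call:
send_rows([
  {"translation": [0, 0, 0.05], "delta_rot": [0, 0, 0], "jaw": 0},
  {"translation": [0, 0, 0.1], "delta_rot": [0, 0, 0], "jaw": 0},
  {"translation": [0, 0, 0.15], "delta_rot": [0, 0, 0], "jaw": 0},
  {"translation": [0, 0, 0.2], "delta_rot": [0, 0, 0], "jaw": 0},
  {"translation": [0, 0, 0.24], "delta_rot": [0, 0, 0], "jaw": 0},
  {"translation": [0, 0, 0.28], "delta_rot": [0, 0, 0], "jaw": 0},
  {"translation": [0, 0, 0.3], "delta_rot": [0, 0, 0], "jaw": 0},
  {"translation": [0, 0, 0.3], "delta_rot": [0, 0, 0], "jaw": 0},
])

```text
time: 23.1
tool_pos: [0.5053, -0.1574, 0.0964]
tool_rot: [-0.0, 0.639, 0.769, -0.0]
contact_force: [-1.1, 2.7, 2.7]
gripper_width: -0.002
grasp_force: 1.6
```

Call:
send_rows([
  {"translation": [0, 0, 0.03], "delta_rot": [0, 0, 0], "jaw": 0},
  {"translation": [0, 0, 0.06], "delta_rot": [0, 0, 0], "jaw": 0},
  {"translation": [0, 0, 0.09], "delta_rot": [0, 0, 0], "jaw": 0},
  {"translation": [0, 0, 0.12], "delta_rot": [0, 0, 0], "jaw": 0},
  {"translation": [0, 0, 0.15], "delta_rot": [0, 0, 0], "jaw": 0},
  {"translation": [0, 0, 0.18], "delta_rot": [0, 0, 0], "jaw": 0},
  {"translation": [0, 0, 0.2], "delta_rot": [0, 0, 0], "jaw": 0},
  {"translation": [0, 0, 0.2], "delta_rot": [0, 0, 0], "jaw": 0},
])

```text
time: 23.9
tool_pos: [0.5053, -0.1574, 0.0947]
tool_rot: [-0.0, 0.639, 0.769, -0.0]
contact_force: [-1.2, 3.1, 5.3]
gripper_width: 0.0
grasp_force: 2.8
```

Call:
send_rows([
  {"translation": [0, 0, 0.03], "delta_rot": [0, 0, 0], "jaw": 0},
  {"translation": [0, 0, 0.06], "delta_rot": [0, 0, 0], "jaw": 0},
  {"translation": [0, 0, 0.08], "delta_rot": [0, 0, 0], "jaw": 0},
  {"translation": [0, 0, 0.1], "delta_rot": [0, 0, 0], "jaw": 0},
  {"translation": [0, 0, 0.12], "delta_rot": [0, 0, 0], "jaw": 0},
  {"translation": [0, 0, 0.14], "delta_rot": [0, 0, 0], "jaw": 0},
  {"translation": [0, 0, 0.15], "delta_rot": [0, 0, 0], "jaw": 0},
  {"translation": [0, 0, 0.15], "delta_rot": [0, 0, 0], "jaw": 0},
])

```text
time: 24.7
tool_pos: [0.5054, -0.1574, 0.0937]
tool_rot: [-0.0, 0.639, 0.769, -0.0]
contact_force: [-2.6, 3.2, 7.3]
gripper_width: -0.003
grasp_force: 3.9
```

Call:
send_rows([
  {"translation": [0, 0, 0.02], "delta_rot": [0, 0, 0], "jaw": 0},
  {"translation": [0, 0, 0.04], "delta_rot": [0, 0, 0], "jaw": 0},
  {"translation": [0, 0, 0.06], "delta_rot": [0, 0, 0], "jaw": 0},
  {"translation": [0, 0, 0.08], "delta_rot": [0, 0, 0], "jaw": 0},
  {"translation": [0, 0, 0.09], "delta_rot": [0, 0, 0], "jaw": 0},
  {"translation": [0, 0, 0.1], "delta_rot": [0, 0, 0], "jaw": 0},
  {"translation": [0, 0, 0.1], "delta_rot": [0, 0, 0], "jaw": 0},
  {"translation": [0, 0, 0.1], "delta_rot": [0, 0, 0], "jaw": 0},
])

```text
time: 25.5
tool_pos: [0.5054, -0.1574, 0.0934]
tool_rot: [-0.0, 0.639, 0.769, -0.0]
contact_force: [-5.8, 4.7, 10.8]
gripper_width: -0.002
grasp_force: 5.9
```

Call:
send_rows([
  {"translation": [0, 0, -0.2], "delta_rot": [0, 0, 0], "jaw": 0},
  {"translation": [0, 0, -0.4], "delta_rot": [0, 0, 0], "jaw": 0},
  {"translation": [0, 0, -0.6], "delta_rot": [0, 0, 0], "jaw": 0},
  {"translation": [0, 0, -0.8], "delta_rot": [0, 0, 0], "jaw": 0},
  {"translation": [0, 0, -1.2], "delta_rot": [0, 0, 0], "jaw": 0},
  {"translation": [0, 0, -1.6], "delta_rot": [0, 0, 0], "jaw": 0},
  {"translation": [0, 0, -2], "delta_rot": [0, 0, 0], "jaw": 0},
  {"translation": [0, 0, -2], "delta_rot": [0, 0, 0], "jaw": 0},
])

```text
time: 26.3
tool_pos: [0.5059, -0.1577, 0.1129]
tool_rot: [0.001, 0.639, 0.769, 0.0]
contact_force: [-0.0, 0.1, 0.1]
gripper_width: -0.003
grasp_force: 0.0
```

Force is back to zero, so the hatch did not follow. I'll raise the arm clear and check.

Call:
send_rows([
  {"translation": [0, 0, -2], "delta_rot": [0, 0, 0], "jaw": 0},
  {"translation": [0, 0, -5], "delta_rot": [0, 0, 0], "jaw": 0},
  {"translation": [0, 0, -8], "delta_rot": [0, 0, 0], "jaw": 0},
  {"translation": [0, 0, -12], "delta_rot": [0, 0, 0], "jaw": 0},
  {"translation": [0, 0, -15], "delta_rot": [0, 0, 0], "jaw": 0},
  {"translation": [0, 0, -15], "delta_rot": [0, 0, 0], "jaw": 0},
  {"translation": [0, 0, -15], "delta_rot": [0, 0, 0], "jaw": 0},
  {"translation": [0, 0, -15], "delta_rot": [0, 0, 0], "jaw": 0},
])

```text
time: 27.1
tool_pos: [0.5047, -0.1571, 0.2602]
tool_rot: [-0.001, 0.639, 0.769, -0.0]
contact_force: [-0.7, 0.5, -0.4]
gripper_width: -0.001
grasp_force: 0.0
```

```bash
python3 - <<'E'
from h import *
g=grab_frame("scene"); P=pts(g).reshape(-1,3); B=w2b(P)
m=(abs(B[:,0]+30)<60)&(B[:,1]<50)&(B[:,1]>-50)&(B[:,2]>60)&(B[:,2]<130); print(m.sum(),np.percentile(B[m][:,2],[2,50,98]))
n=m&(B[:,1]>25); print("free edge z",np.percentile(B[n][:,2],[5,50,95])); print(state()["contact_force"],state()["time"])
E
```

```text
1589 [80.79172086 83.30553896 85.87645162]
free edge z [81.03022595 82.83062325 84.77350588]
[-0.21600617 -0.20243054 -0.19462271] 27.15
```

The hatch is flush and holding by itself.

```bash
python3 -c "
from plant import *
print(job_done())"
```

```text
the job is handed in; nothing more can be done
None
```

The job is handed in: the holder sat face up in the cradle before I closed the hatch. The hatch now stays shut by itself, pushed with at most about 14 N at the readings between moves, and the arm is clear at about 27 s.

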